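Find the full dabba by its weight

ROBOT

A 6-joint arm with a two-finger parallel gripper is mounted at the origin on the work surface. World frame = base frame: x ahead of the robot, y to its left, z up, the work surface at z = 0. Lengths are in m, angles in rad, forces in N, time in s.
With the tool pointing down it reaches from about 0.325 to 0.9 m from the base axis. Payload 6.1 kg.
Tool frame: the origin (TCP) lies midway between the tips of the shut fingers; the grasp point (between the pads) lies 19 mm behind it; y points along the fingers, x is the direction in which the jaws open and shut, and the axes are right-handed (so a half turn about y gives the same grasp; the last joint's range is limited). The gripper opens to 87 mm and grips with 3 to 60 N. Pads are 19 mm wide; open, the fingers measure 117 mm over their backs; the gripper's body (75 mm by 190 mm) begins 51 mm behind the grasp point.
Start: joints at [-0.126, 0.22, 1.526, -0, 1.395, -0.126], TCP at [0.625, -0, 0.223] pointing down, gripper open.
Joint ranges: [-2.98, 2.98], [-0.91, 2.08], [0.09, 2.57], [-1.24, 4.39], [0.2, 2.65], [-2.68, 2.68]. Speed limits (rad/s): [2.57, 2.57, 3.01, 3.14, 3.14, 3.14].

INTERFACE

Orientations are given as a unit quaternion [x, y, z, w].
In Python, from station import get_state, snapshot, get_calibration, finish_job gives the robot as it stands.
- The arm moves only by the shell command python3 -m handwheel 'ROWS' [OPENING]. ROWS is JSON, a list of rows, each an object of numbers: "dx", "dy", "dz": the shift along the tool's x, y, z in cm; "turn": the turn about the tool's y in rad. A call has exactly 5 rows; each row is the pose to reach, as a shift and turn from the pose measured when the call began, along the tool's axes at that moment; what a row does not reach only later rows make up. A row lasts 1/10 s, in which the tool goes at most 50 mm and 8.59 degrees, less where a joint would pass 70% of its speed; a pose out of reach is approached as far as the arm can. A call with a gripper value outside its range is refused whole. OPENING is the finger opening in cm, from 0 to 8.7, set as the call begins (- or left out, the last holds). The fingers move at their own pace and stop on an object; the grip force is fixed at half the most. Time passes only in rows, so rows that repeat a pose let the fingers close, or fill a call up. It gives the time, the measured TCP pose, the force and the opening at its end, in the units of the state.
- get_state(): the state, without advancing time (a new reading comes with each control period).
- snapshot(name): name is "scene" or "side" or "wrist"; returns the picture (480x640x3 uint8, red, green, blue); there is no depth.
- get_calibration(name): a dict with "fovy" (degrees; the focal length in pixels is half the picture's height over the tangent of half this angle, whatever the lens; pixels are square), "cx", "cy" (the principal point, pixels), "T" (4x4, takes a point from camera to world coordinates); the wrist camera has in their place "T_tool_cam" (4x4, takes a point from camera to tool coordinates, whose origin is the TCP and whose axes are the tool frame's). Camera axes: x right, y up, looking along -z (the intrinsics and any distortion apply to the point x, -y, -z); pixel columns grow to the right and rows downward; lengths in m; the calibration is good to about 2 mm. A picture is of the moment at which its call begins: read the wrist's pose just before it. get_calibration takes no time and is no camera call.
- finish_job(): hands the job in, once; it reports no verdict.
The state is a dict: "clock": time; "q": joint angles; "joint_velocities": joint speeds; "tau": joint torques, N m; "position": TCP position; "tool_rot": TCP orientation; "ft_force": force on the tool from outside, world axes, zero at the start; "ft_torque": the same for the moment, N m; "finger_gap": finger opening in m.
Only numpy, scipy, OpenCV 4.12 (cv2) and the standard library are available. Lean on these libraries where they do the work, as an engineer would, in place of code of your own. Each camera call takes 0.05 s, during which the arm holds its last target. There are 200 camera calls.

TASK

Three closed steel dabbas look alike but one is the full one: lift them to feel which is the heaviest, stand the two lighter ones upright on the flat of the steel thali to go back for refilling, and finish holding the heaviest one up in the gripper, upright and about 20 cm clear of the table, for the cook to take: do not put it down again. Never tip a dabba over, do not push the thali about, and leave the katoris and the rice scoop where they are.

Things in the scene. Friction and masses are not known exactly. Their poses are not given: they have to be found in the camera images.
- dabba_a_center (a point): one of three closed steel dabbas that look exactly alike: upright cylinder 60 mm in diameter and 66 mm high with a closed twist cap 54 mm in diameter and 18 mm high on top, 84 mm high in all, rigid. The point is its centre, 42 mm above its underside; z is up along its axis. Each weighs between 0.10 and 0.45 kg; one is at least 150 g heavier than either of the others, which one is told only by weight. Stands on the table at the start; the three change places from run to run
- dabba_b_center (a point): one of three closed steel dabbas that look exactly alike: upright cylinder 60 mm in diameter and 66 mm high with a closed twist cap 54 mm in diameter and 18 mm high on top, 84 mm high in all, rigid. The point is its centre, 42 mm above its underside; z is up along its axis. Each weighs between 0.10 and 0.45 kg; one is at least 150 g heavier than either of the others, which one is told only by weight. Stands on the table at the start; the three change places from run to run
- dabba_c_center (a point): one of three closed steel dabbas that look exactly alike: upright cylinder 60 mm in diameter and 66 mm high with a closed twist cap 54 mm in diameter and 18 mm high on top, 84 mm high in all, rigid. The point is its centre, 42 mm above its underside; z is up along its axis. Each weighs between 0.10 and 0.45 kg; one is at least 150 g heavier than either of the others, which one is told only by weight. Stands on the table at the start; the three change places from run to run
- thali: round steel plate lying on the table: flat floor 248 mm in diameter whose upper face is 4 mm above the table, low flared rim 276 mm across and 16 mm high, 0.45 kg, loose; origin at the centre of its underside, z up. The dabbas stand anywhere on its flat floor, so a dabba's axis must be within 90 mm of its centre
- katori_1: a bystander: open steel katori (small bowl), 76 mm across the rim, 34 mm high; origin at the centre of its underside. Leave it alone
- katori_2: a bystander: open steel katori (small bowl), 76 mm across the rim, 34 mm high; origin at the centre of its underside. Leave it alone
- katori_3: a bystander: open steel katori (small bowl), 76 mm across the rim, 34 mm high; origin at the centre of its underside. Leave it alone
- scoop: a bystander: flat grey plastic rice scoop, 190 mm long, 66 mm wide at its blade, 9 mm thick, lying flat along its own x axis with the blade at +x; origin on its underside 105 mm from the end of its handle. Leave it alone

How it is judged:
By the outcome, as a careful person would: the job done as asked, in the order asked, and still so for the second after the job is handed in, while the arm keeps its last pose, push and grip.
It also fails if it takes over 72 s, if anything falls off the work surface, if the arm or the gripper's body presses on something with over 40 N, if the wrist force passes 120 N, or if a joint passes its speed limit or range.

## Working session

There is one attempt and no reset: what is moved stays moved. The work goes in short steps, Python scripts to look and compute and a shell command to move; the robot and the scene stay as the last step left them, time stands still between calls to the robot, and variables do not carry over. Pictures are saved under pics/ and viewed, about 8 in all and at most 12, crops included, and the job is handed in when it is done.

```bash
mkdir -p pics; ls
python3 - <<'E'
from station import *
import cv2
s=get_state();print(s)
for n in("scene","side","wrist"):
    c=get_calibration(n);print(n,{k:(v if not hasattr(v,'tolist') else v.tolist()) for k,v in c.items()})
for n in("scene","side"):
    cv2.imwrite(f"pics/{n}0.png",snapshot(n)[:,:,::-1])
E
```

```text
pics
{'clock': 0.0, 'q': array([-1.26087947e-01,  2.21211307e-01,  1.52757499e+00,  2.28963408e-05,
        1.39470595e+00, -1.26108418e-01]), 'joint_velocities': array([ 0.00093539, -0.0004789 ,  0.00168174, -0.00025117, -0.00048618,
        0.00039244]), 'tau': array([-1.67445501e-05, -4.94609964e+01, -3.87383544e+01,  6.99962187e-02,
        5.70271199e-02, -1.42064664e-04]), 'position': array([6.24396447e-01, 8.79987286e-05, 2.21465553e-01]), 'tool_rot': array([-7.07014093e-01,  6.59461024e-04,  6.71084984e-04,  7.07198832e-01]), 'ft_force': array([0.32245276, 0.42343279, 0.24670633]), 'ft_torque': array([-0.0070439 , -0.00091852, -0.02843035]), 'finger_gap': 0.08715785807846582}
scene {'fovy': 52.45884569303929, 'cx': 323.577776239687, 'cy': 239.3399010762513, 'T': [[0.6722152196476574, -0.3784583452933693, 0.636314371479897, 1.1487012696098258], [0.7403557474538294, 0.34392345375953093, -0.5775725280570375, -0.5355224075553181], [-0.000256293060816857, 0.859352045922927, 0.5113843911207561, 0.5393549068151512], [0.0, 0.0, 0.0, 1.0]]}
side {'fovy': 44.42293941204966, 'cx': 320.0948708192937, 'cy': 239.21068747075316, 'T': [[0.9660295129518468, 0.13563556127419324, -0.2199772138741923, 0.293659111667852], [-0.25840078688061197, 0.4937706149172383, -0.8303129609874418, -1.0932384251899978], [-0.0040016803343281854, 0.8589491104612, 0.5120453224006786, 0.7249007784954958], [0.0, 0.0, 0.0, 1.0]]}
wrist {'fovy': 62.72328580471225, 'cx': 313.3448266463695, 'cy': 237.25849666511576, 'T_tool_cam': [[0.9999998018881741, 6.876384802364481e-05, -0.0006256957281057878, -0.00013618234194612278], [-0.00061919340935715, 0.2862813795226205, -0.9581453899790702, -0.16147953808056278], [0.00011323927222243324, 0.9581455875858095, 0.2862813653850154, 0.07753497310039774], [0.0, 0.0, 0.0, 1.0]]}
```

View pics/scene0.png

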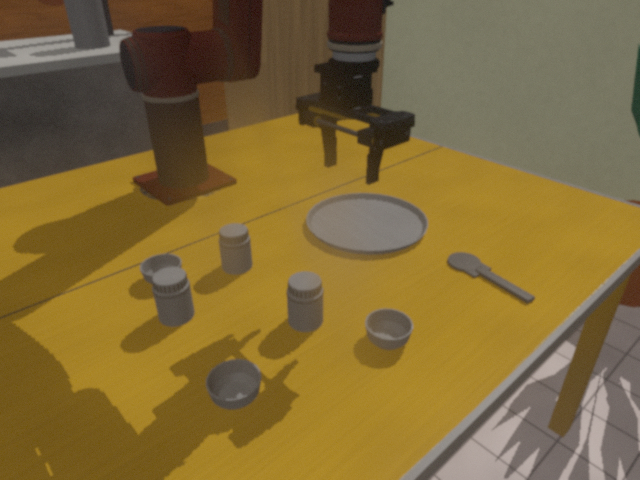

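View pics/side0.png

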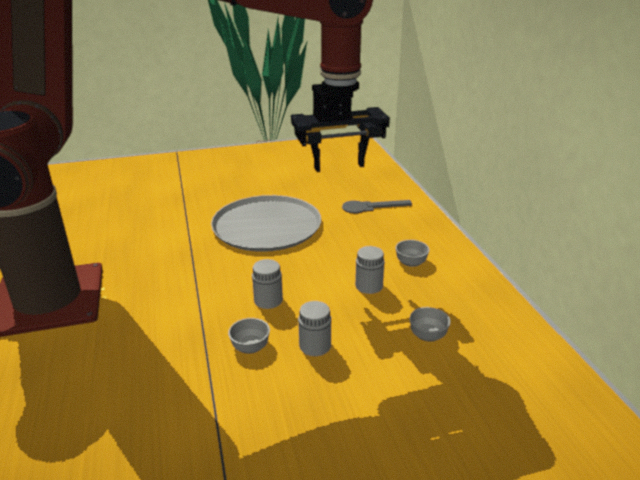

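```bash
cat > h.py <<'E'
import numpy as np
from station import *
def ray(n,u,v,z):
    c=get_calibration(n);f=240/np.tan(np.radians(c["fovy"]/2))
    if n=="wrist":
        from scipy.spatial.transform import Rotation as R
        s=get_state();T=np.eye(4);T[:3,:3]=R.from_quat(s["tool_rot"]).as_matrix();T[:3,3]=s["position"]
        T=T@c["T_tool_cam"]
    else:T=np.array(c["T"])
    d=T[:3,:3]@np.array([(u-c["cx"])/f,-(v-c["cy"])/f,-1]);o=T[:3,3]
    return (o+d*(z-o[2])/d[2])[:2].round(4)
E
python3 - <<'E'
from h import *
P={"D1":(235,231,267,267,.084),"D2":(170,276,314,310,.084),"D3":(305,281,370,254,.084),
"thali":(367,221,267,221,.016),"k1":(161,266,250,333,.034),"k2":(389,326,412,248,.034),"k3":(234,381,430,319,.034),"blade":(464,262,356,208,.009),"handle":(530,297,411,203,.009)}
for k,(a,b,c,d,z) in P.items(): print(k,ray("scene",a,b,z),ray("side",c,d,z))
E
```

```text
D1 [ 0.4472 -0.124 ] [ 0.4402 -0.1297]
D2 [ 0.5006 -0.2839] [ 0.4953 -0.2877]
D3 [ 0.6585 -0.1307] [ 0.652  -0.1379]
thali [0.5034 0.1817] [0.4938 0.1767]
k1 [ 0.3884 -0.2534] [ 0.3822 -0.2599]
k2 [ 0.7845 -0.067 ] [ 0.7788 -0.0644]
k3 [ 0.7173 -0.3089] [ 0.7132 -0.3084]
blade [0.74   0.2099] [0.7327 0.1965]
handle [0.8835 0.2001] [0.8819 0.1848]
```

```bash
python3 -m handwheel '[{"dx":-3.6,"dz":-2.5},{"dx":-7.2,"dz":-5},{"dx":-10.8,"dz":-7.5},{"dx":-14.4,"dz":-10},{"dx":-18,"dz":-12.5}]' 8.7
python3 - <<'E'
from h import *
import cv2
s=get_state();print(s["position"],s["tool_rot"],s["clock"])
cv2.imwrite("pics/w1.png",snapshot("wrist")[:,:,::-1])
E
```

```text
[6.24442241e-01 6.15337217e-05 2.21556444e-01] [-7.07036682e-01  6.03705726e-04  6.16950094e-04  7.07176346e-01] 0.1invalid input at $[0]: expected keys dx, dy, dz, turn
```

View pics/w1.png

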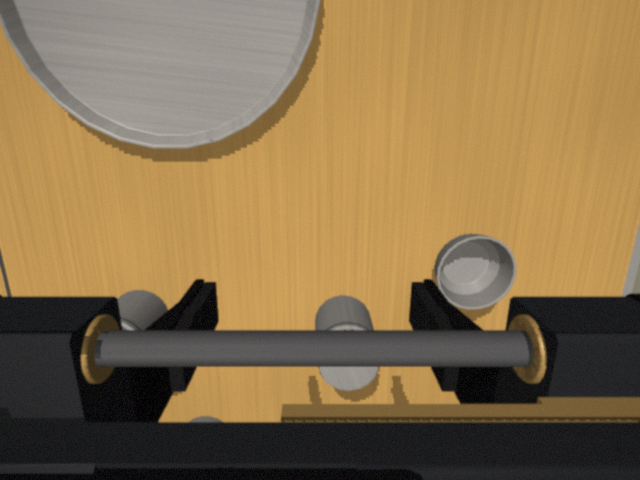

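```bash
python3 - <<'E'
from h import *
print(ray("wrist",349,364,.084),ray("wrist",343,298,.0),ray("wrist",476,270,.034),ray("wrist",320,10,.016),ray("wrist",180,147,.016))
E
python3 -m handwheel '[{"dx":-3.6,"dy":0,"dz":-2,"turn":0},{"dx":-7.2,"dy":0,"dz":-4,"turn":0},{"dx":-10.8,"dy":0,"dz":-5,"turn":0},{"dx":-14.4,"dy":0,"dz":-5,"turn":0},{"dx":-18,"dy":0,"dz":-5,"turn":0}]' 8.7
python3 - <<'E'
from h import *
import cv2
s=get_state();print(s["position"],s["tool_rot"],s["clock"])
cv2.imwrite("pics/w2.png",snapshot("wrist")[:,:,::-1])
E
```

```text
[ 0.6557 -0.1278] [ 0.6559 -0.1043] [ 0.7786 -0.0591] [0.6298 0.1648] [0.5028 0.0537]
clock: 0.65
position: [0.4428, -0.0502, 0.2214]
tool_rot: [-0.707, 0.001, 0.001, 0.707]
ft_force: [-0.7, 0.5, 0.9]
finger_gap: 0.0867
[ 0.44283172 -0.05017514  0.22139937] [-7.06971816e-01  1.08233221e-03  5.68101220e-04  7.07240664e-01] 0.65
```

View pics/w2.png

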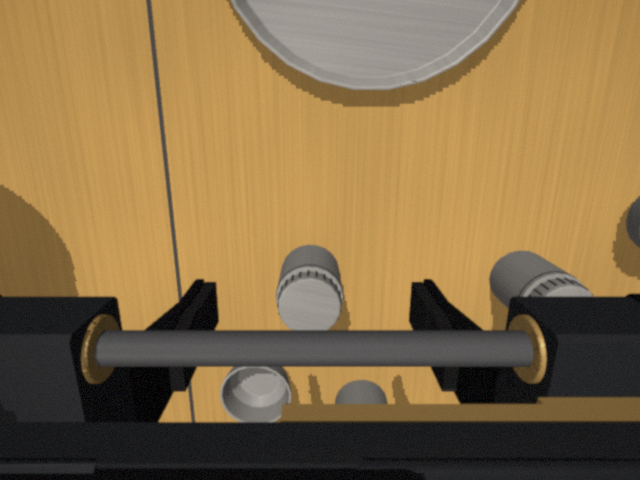

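Run:
```python
from h import *
print(ray("wrist",310,301,.084),ray("wrist",309,245,.0),ray("wrist",256,389,.034),ray("wrist",368,88,.016),ray("wrist",361,381,0))
```

```text
[ 0.4343 -0.1158] [ 0.4321 -0.0939] [ 0.377  -0.2407] [0.4841 0.0548] [ 0.4906 -0.2556]
```

```bash
python3 -m handwheel '[{"dx":-0.6,"dy":0,"dz":-4,"turn":0},{"dx":-0.6,"dy":1,"dz":-7.4,"turn":0},{"dx":-0.6,"dy":5,"dz":-7.4,"turn":0},{"dx":-0.6,"dy":9,"dz":-7.4,"turn":0},{"dx":-0.6,"dy":12,"dz":-7.4,"turn":0}]' 8.7
python3 - <<'E'
from h import *
import cv2
s=get_state();print(s["position"],s["tool_rot"],s["clock"])
cv2.imwrite("pics/w3.png",snapshot("wrist")[:,:,::-1])
a=snapshot("scene")[130:360,80:400,::-1]
cv2.imwrite("pics/s3.png",cv2.resize(a,None,fx=2.5,fy=2.5))
E
```

```text
clock: 1.2
position: [0.4301, -0.1231, 0.098]
tool_rot: [-0.706, 0.003, 0.003, 0.708]
ft_force: [-0.0, 0.9, -0.8]
finger_gap: 0.0873
[ 0.43007488 -0.12306917  0.09796156] [-0.70647426  0.00349906  0.00295609  0.70772391] 1.2
```

View pics/w3.png

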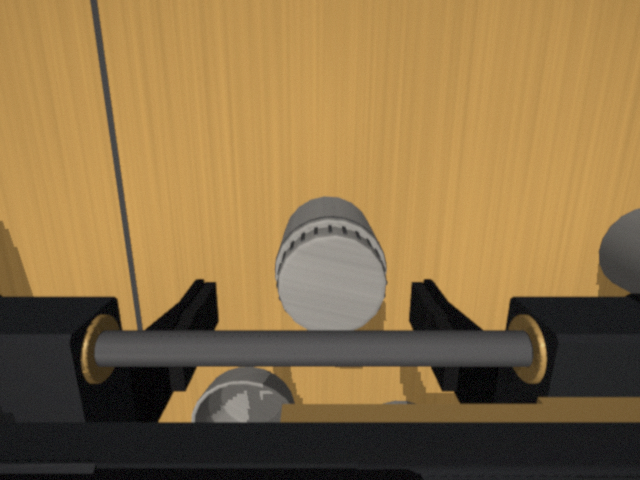

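Run:
```python
from h import *
print(ray("wrist",332,283,.084),get_state()["position"])
```

```text
[ 0.4361 -0.1184] [ 0.42744518 -0.12151861  0.09579604]
```

```bash
python3 -m handwheel '[{"dx":0.6,"dy":0,"dz":0.1,"turn":0},{"dx":1.1,"dy":0,"dz":0.2,"turn":0},{"dx":1.1,"dy":0,"dz":0.2,"turn":0},{"dx":1.1,"dy":0,"dz":0.2,"turn":0},{"dx":1.1,"dy":0,"dz":0.2,"turn":0}]' 8.7; python3 -c "
from h import *
s=get_state();print(s['position'],s['tool_rot'],s['joint_velocities'])"
```

```text
clock: 1.8
position: [0.4391, -0.1197, 0.0965]
tool_rot: [-0.706, 0.005, 0.005, 0.709]
ft_force: [0.1, -0.3, -0.8]
finger_gap: 0.087
[ 0.43908372 -0.11971636  0.09653913] [-0.70554862  0.00510572  0.00518465  0.70862415] [-0.0027112   0.00295052  0.00806849 -0.00048048 -0.00107272  0.00086629]
```

```bash
python3 -m handwheel '[{"dx":0,"dy":2.5,"dz":0,"turn":0},{"dx":0.1,"dy":5,"dz":0,"turn":0},{"dx":0.1,"dy":7,"dz":0,"turn":0},{"dx":0.1,"dy":7,"dz":0,"turn":0},{"dx":0.1,"dy":7,"dz":0,"turn":0}]' 8.7; python3 -c "
from h import *
s=get_state();print(s['position'],s['tool_rot'],s['joint_velocities'])"
python3 -m handwheel '[{"dx":0,"dy":0,"dz":0,"turn":0},{"dx":0,"dy":0,"dz":0,"turn":0},{"dx":0,"dy":0,"dz":0,"turn":0},{"dx":0,"dy":0,"dz":0,"turn":0},{"dx":0,"dy":0,"dz":0,"turn":0}]' 4; python3 -c "
from h import *
s=get_state();print(s['position'],s['tool_rot'],s['finger_gap'],s['ft_force'])"
```

```text
clock: 2.3
position: [0.439, -0.1194, 0.0269]
tool_rot: [-0.705, 0.005, 0.005, 0.709]
ft_force: [0.1, 0.0, 0.3]
finger_gap: 0.0871
[ 0.43903085 -0.11942773  0.02689883] [-0.70548934  0.00524829  0.00531486  0.70868117] [-0.00087036 -0.0217081  -0.0209664   0.00124248 -0.00164318  0.00163834]
clock: 2.8
position: [0.4391, -0.1196, 0.0274]
tool_rot: [-0.706, 0.005, 0.005, 0.709]
ft_force: [-1.5, 0.9, 3.5]
finger_gap: 0.0589
[ 0.43914372 -0.11956919  0.02735149] [-0.70558849  0.00516294  0.00525095  0.70858356] 0.0589311504886518 [-1.53650038  0.88120388  3.49068754]
```

```bash
python3 -m handwheel '[{"dx":0,"dy":-1,"dz":0,"turn":0},{"dx":0,"dy":-3,"dz":0,"turn":0},{"dx":0,"dy":-5,"dz":0,"turn":0},{"dx":0,"dy":-5,"dz":0,"turn":0},{"dx":0,"dy":-5,"dz":0,"turn":0}]' 4
for i in 1 ; do python3 -m handwheel '[{"dx":0,"dy":0,"dz":0,"turn":0},{"dx":0,"dy":0,"dz":0,"turn":0},{"dx":0,"dy":0,"dz":0,"turn":0},{"dx":0,"dy":0,"dz":0,"turn":0},{"dx":0,"dy":0,"dz":0,"turn":0}]' 4; done; python3 -c "
from h import *
for i in range(3):
  s=get_state();print(s['ft_force'],s['tau'],s['clock']);snapshot('wrist')
print(s['position'],s['tool_rot'],s['finger_gap'],s['q'])"
```

```text
clock: 3.3
position: [0.4399, -0.1198, 0.0773]
tool_rot: [-0.706, 0.005, 0.005, 0.708]
ft_force: [-0.2, 0.9, -3.3]
finger_gap: 0.0594
clock: 3.8
position: [0.4398, -0.1197, 0.077]
tool_rot: [-0.706, 0.005, 0.005, 0.709]
ft_force: [-0.3, -0.8, -3.6]
finger_gap: 0.0592
[-0.26331255 -0.79494846 -3.55594571] [ 1.71998869e-03 -3.44238853e+01 -3.50292349e+01  2.59256194e-02
  1.63661968e-01 -7.26909311e-04] 3.8
[ 0.73098165 -0.36960854 -3.87060825] [ 8.34223974e-04 -3.44259882e+01 -3.50490761e+01  2.57602724e-02
  1.61656388e-01 -8.05349518e-04] 3.85
[ 0.16170999  0.07268037 -3.39700116] [ 3.23829045e-04 -3.44315743e+01 -3.50685632e+01  2.58233532e-02
  1.59696573e-01 -6.69365854e-04] 3.9
[ 0.43990676 -0.11974232  0.07725747] [-0.70564333  0.0049837   0.00508625  0.70853143] 0.05914468078736141 [-0.43724924 -0.01252354  2.07068326 -0.0026184   1.0980651  -0.436185  ]
```

```bash
python3 -m handwheel '[{"dx":0,"dy":2.5,"dz":0,"turn":0},{"dx":0,"dy":4.5,"dz":0,"turn":0},{"dx":0,"dy":5,"dz":0,"turn":0},{"dx":0,"dy":5,"dz":0,"turn":0},{"dx":0,"dy":5,"dz":0,"turn":0}]' 4
python3 -m handwheel '[{"dx":0,"dy":0,"dz":0,"turn":0},{"dx":0,"dy":0,"dz":0,"turn":0},{"dx":0,"dy":0,"dz":0,"turn":0},{"dx":0,"dy":0,"dz":0,"turn":0},{"dx":0,"dy":0,"dz":0,"turn":0}]' 8.7
python3 -m handwheel '[{"dx":0,"dy":-3,"dz":0,"turn":0},{"dx":0,"dy":-7,"dz":0,"turn":0},{"dx":0,"dy":-9.5,"dz":0,"turn":0},{"dx":0,"dy":-9.5,"dz":0,"turn":0},{"dx":0,"dy":-9.5,"dz":0,"turn":0}]' 8.7
python3 -m handwheel '[{"dx":2,"dy":0,"dz":-4.5,"turn":0},{"dx":4,"dy":0,"dz":-9,"turn":0},{"dx":5.6,"dy":0,"dz":-13,"turn":0},{"dx":5.6,"dy":0,"dz":-13,"turn":0},{"dx":5.6,"dy":0,"dz":-13,"turn":0}]' 8.7
python3 - <<'E'
from h import *
import cv2
s=get_state();print(s["position"],s["tool_rot"],s["clock"],s["ft_force"])
im=snapshot("wrist")[:,:,::-1]
cv2.imwrite("pics/w4.png",im)
E
```

```text
clock: 4.45
position: [0.4395, -0.1197, 0.0277]
tool_rot: [-0.706, 0.005, 0.005, 0.708]
ft_force: [-0.2, 0.4, -3.7]
finger_gap: 0.0591
clock: 4.95
position: [0.4397, -0.1198, 0.0279]
tool_rot: [-0.706, 0.005, 0.005, 0.708]
ft_force: [-0.4, -0.2, 0.2]
finger_gap: 0.0851
clock: 5.45
position: [0.4413, -0.1203, 0.1232]
tool_rot: [-0.706, 0.004, 0.004, 0.708]
ft_force: [-0.3, -0.3, -0.8]
finger_gap: 0.0872
clock: 5.95
position: [0.496, -0.25, 0.1197]
tool_rot: [-0.705, 0.006, 0.005, 0.709]
ft_force: [-0.3, 0.5, -1.1]
finger_gap: 0.0871
[ 0.49596987 -0.24999391  0.1197038 ] [-0.70500959  0.00606559  0.00498871  0.70915428] 5.95 [-0.2847868   0.48219775 -1.12272492]
```

View pics/w4.png

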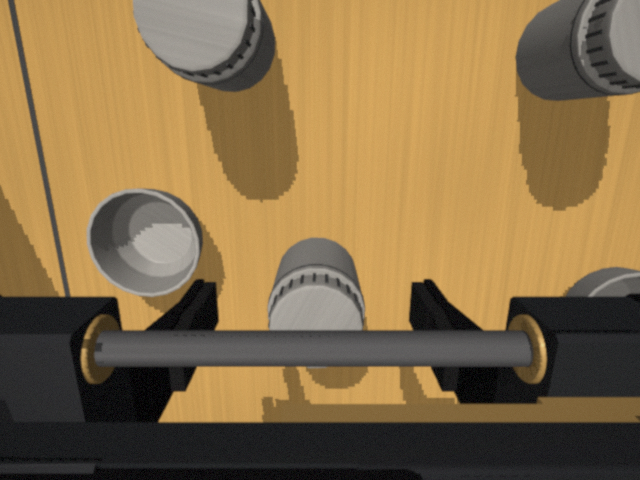

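Run:
```python
from h import *
print(ray("wrist",316,326,.084),ray("wrist",145,242,.034),get_state()["position"])
```

```text
[ 0.4968 -0.2823] [ 0.383  -0.2488] [ 0.495868   -0.24916642  0.11999965]
```

```bash
python3 -m handwheel '[{"dx":0.2,"dy":0,"dz":-2,"turn":0},{"dx":0.2,"dy":0,"dz":-3.4,"turn":0},{"dx":0.2,"dy":3.5,"dz":-3.4,"turn":0},{"dx":0.3,"dy":5,"dz":-3.4,"turn":0},{"dx":0.3,"dy":5,"dz":-3.4,"turn":0}]' 8.7
python3 -m handwheel '[{"dx":0,"dy":2,"dz":0,"turn":0},{"dx":0,"dy":4.2,"dz":0,"turn":0},{"dx":0,"dy":4.2,"dz":0,"turn":0},{"dx":0,"dy":4.2,"dz":0,"turn":0},{"dx":0,"dy":4.2,"dz":0,"turn":0}]' 8.7
python3 -m handwheel '[{"dx":0,"dy":0,"dz":0,"turn":0},{"dx":0,"dy":0,"dz":0,"turn":0},{"dx":0,"dy":0,"dz":0,"turn":0},{"dx":0,"dy":0,"dz":0,"turn":0},{"dx":0,"dy":0,"dz":0,"turn":0}]' 4
python3 -m handwheel '[{"dx":0,"dy":-1,"dz":0,"turn":0},{"dx":0,"dy":-3,"dz":0,"turn":0},{"dx":0,"dy":-5,"dz":0,"turn":0},{"dx":0,"dy":-5,"dz":0,"turn":0},{"dx":0,"dy":-5,"dz":0,"turn":0}]' 4
python3 -m handwheel '[{"dx":0,"dy":0,"dz":0,"turn":0},{"dx":0,"dy":0,"dz":0,"turn":0},{"dx":0,"dy":0,"dz":0,"turn":0},{"dx":0,"dy":0,"dz":0,"turn":0},{"dx":0,"dy":0,"dz":0,"turn":0}]' 4;  python3 -c "
from h import *
for i in range(3):
  s=get_state();print(s['ft_force']);snapshot('wrist')
print(s['position'],s['tool_rot'])"
```

```text
clock: 6.5
position: [0.4958, -0.2813, 0.0667]
tool_rot: [-0.704, 0.007, 0.007, 0.71]
ft_force: [0.0, 1.3, -0.6]
finger_gap: 0.0873
clock: 7.0
position: [0.4961, -0.2817, 0.0266]
tool_rot: [-0.704, 0.007, 0.006, 0.71]
ft_force: [0.7, -0.5, -0.6]
finger_gap: 0.087
clock: 7.5
position: [0.4963, -0.2818, 0.0268]
tool_rot: [-0.704, 0.006, 0.006, 0.71]
ft_force: [0.7, 0.6, 1.9]
finger_gap: 0.0596
clock: 8.0
position: [0.4973, -0.2822, 0.077]
tool_rot: [-0.704, 0.006, 0.006, 0.71]
ft_force: [0.2, 0.4, -1.7]
finger_gap: 0.0592
clock: 8.5
position: [0.4972, -0.2822, 0.0768]
tool_rot: [-0.704, 0.006, 0.006, 0.71]
ft_force: [-0.4, -0.6, -0.5]
finger_gap: 0.0594
[-0.43362462 -0.55223138 -0.52129047]
[ 0.01088896  0.83289595 -1.32678093]
[ 0.21912729  0.03355607 -1.62583542]
[ 0.49728051 -0.28222949  0.0769388 ] [-0.70444194  0.00625101  0.00612991  0.70970762]
```

```bash
python3 -m handwheel '[{"dx":0,"dy":2.5,"dz":0,"turn":0},{"dx":0,"dy":4.5,"dz":0,"turn":0},{"dx":0,"dy":5,"dz":0,"turn":0},{"dx":0,"dy":5,"dz":0,"turn":0},{"dx":0,"dy":5,"dz":0,"turn":0}]' 4
python3 -m handwheel '[{"dx":0,"dy":0,"dz":0,"turn":0},{"dx":0,"dy":0,"dz":0,"turn":0},{"dx":0,"dy":0,"dz":0,"turn":0},{"dx":0,"dy":0,"dz":0,"turn":0},{"dx":0,"dy":0,"dz":0,"turn":0}]' 8.7
python3 -m handwheel '[{"dx":0,"dy":-3,"dz":0,"turn":0},{"dx":0,"dy":-7,"dz":0,"turn":0},{"dx":0,"dy":-9.5,"dz":0,"turn":0},{"dx":0,"dy":-9.5,"dz":0,"turn":0},{"dx":0,"dy":-9.5,"dz":0,"turn":0}]' 8.7
python3 -m handwheel '[{"dx":3,"dy":0,"dz":3,"turn":0},{"dx":5.5,"dy":0,"dz":5.5,"turn":0},{"dx":8,"dy":0,"dz":8,"turn":0},{"dx":8,"dy":0,"dz":8,"turn":0},{"dx":8,"dy":0,"dz":8,"turn":0}]' 8.7
python3 -m handwheel '[{"dx":3,"dy":0,"dz":3,"turn":0},{"dx":5.5,"dy":0,"dz":5.5,"turn":0},{"dx":7.6,"dy":0,"dz":8.3,"turn":0},{"dx":7.6,"dy":0,"dz":8.3,"turn":0},{"dx":7.6,"dy":0,"dz":8.3,"turn":0}]' 8.7
python3 - <<'E'
from h import *
import cv2
s=get_state();print(s["position"],s["tool_rot"],s["clock"],s["ft_force"])
im=snapshot("wrist")[:,:,::-1]
cv2.imwrite("pics/w5.png",im)
E
```

```text
clock: 9.15
position: [0.4967, -0.282, 0.0274]
tool_rot: [-0.705, 0.006, 0.006, 0.71]
ft_force: [-0.2, -0.1, -1.2]
finger_gap: 0.0593
clock: 9.65
position: [0.4967, -0.2821, 0.0275]
tool_rot: [-0.705, 0.006, 0.006, 0.71]
ft_force: [0.5, 0.9, 0.0]
finger_gap: 0.0856
clock: 10.15
position: [0.4987, -0.283, 0.123]
tool_rot: [-0.705, 0.006, 0.005, 0.709]
ft_force: [-0.4, 0.2, -1.0]
finger_gap: 0.0866
clock: 10.65
position: [0.5777, -0.2019, 0.12]
tool_rot: [-0.704, 0.006, 0.007, 0.71]
ft_force: [-0.3, -0.6, -0.8]
finger_gap: 0.0868
clock: 11.15
position: [0.6525, -0.1192, 0.1179]
tool_rot: [-0.705, 0.007, 0.008, 0.71]
ft_force: [-0.8, -0.6, -0.6]
finger_gap: 0.087
[ 0.6524559  -0.11920826  0.11794464] [-0.70450235  0.00680809  0.00834694  0.70961992] 11.15 [-0.84373256 -0.60010584 -0.62802664]
```

View pics/w5.png

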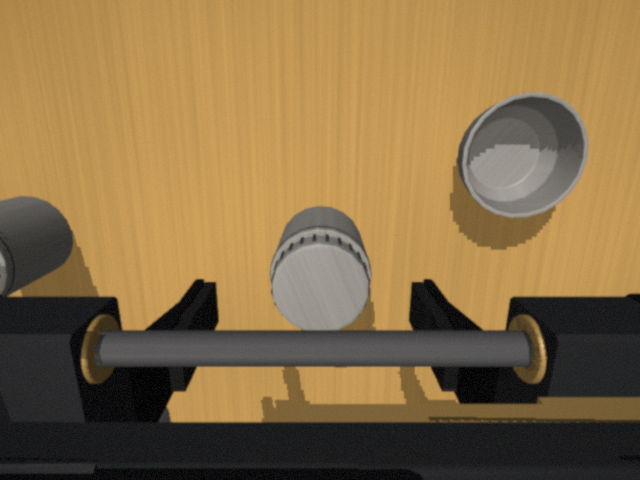

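Run:
```python
from h import *
print(ray("wrist",320,286,.084),get_state()["position"])
```

```text
[ 0.6551 -0.1278] [ 0.65219646 -0.11981233  0.11812858]
```

```bash
python3 -m handwheel '[{"dx":0.3,"dy":0,"dz":-0.9,"turn":0},{"dx":0.3,"dy":3,"dz":-0.9,"turn":0},{"dx":0.4,"dy":5,"dz":-0.9,"turn":0},{"dx":0.4,"dy":5,"dz":-0.9,"turn":0},{"dx":0.4,"dy":5,"dz":-0.9,"turn":0}]' 8.7
python3 -m handwheel '[{"dx":0,"dy":2,"dz":0,"turn":0},{"dx":0,"dy":4.1,"dz":0,"turn":0},{"dx":0,"dy":4.1,"dz":0,"turn":0},{"dx":0,"dy":4.1,"dz":0,"turn":0},{"dx":0,"dy":4.1,"dz":0,"turn":0}]' 8.7
python3 -m handwheel '[{"dx":0,"dy":0,"dz":0,"turn":0},{"dx":0,"dy":0,"dz":0,"turn":0},{"dx":0,"dy":0,"dz":0,"turn":0},{"dx":0,"dy":0,"dz":0,"turn":0},{"dx":0,"dy":0,"dz":0,"turn":0}]' 4
python3 -m handwheel '[{"dx":0,"dy":-1,"dz":0,"turn":0},{"dx":0,"dy":-3,"dz":0,"turn":0},{"dx":0,"dy":-5,"dz":0,"turn":0},{"dx":0,"dy":-5,"dz":0,"turn":0},{"dx":0,"dy":-5,"dz":0,"turn":0}]' 4
python3 -m handwheel '[{"dx":0,"dy":0,"dz":0,"turn":0},{"dx":0,"dy":0,"dz":0,"turn":0},{"dx":0,"dy":0,"dz":0,"turn":0},{"dx":0,"dy":0,"dz":0,"turn":0},{"dx":0,"dy":0,"dz":0,"turn":0}]' 4;  python3 -c "
from h import *
for i in range(4):
  s=get_state();print(s['ft_force']);snapshot('wrist')
print(s['position'],s['tool_rot'])"
```

```text
clock: 11.7
position: [0.6545, -0.1299, 0.0679]
tool_rot: [-0.704, 0.008, 0.008, 0.71]
ft_force: [0.3, -1.0, 0.2]
finger_gap: 0.0874
clock: 12.2
position: [0.655, -0.1302, 0.0292]
tool_rot: [-0.705, 0.007, 0.007, 0.709]
ft_force: [0.4, 0.3, -0.5]
finger_gap: 0.0867
clock: 12.7
position: [0.6551, -0.1302, 0.0294]
tool_rot: [-0.705, 0.007, 0.007, 0.709]
ft_force: [-1.5, 0.4, 2.3]
finger_gap: 0.0593
clock: 13.2
position: [0.6562, -0.1306, 0.0797]
tool_rot: [-0.705, 0.007, 0.006, 0.709]
ft_force: [0.1, -0.0, -1.8]
finger_gap: 0.0597
clock: 13.7
position: [0.6561, -0.1306, 0.0793]
tool_rot: [-0.705, 0.007, 0.006, 0.709]
ft_force: [0.7, -0.2, -2.6]
finger_gap: 0.0592
[ 0.69433981 -0.16426713 -2.59096986]
[ 0.06302688 -0.10139359 -1.41732426]
[-0.37399276 -0.56772943 -1.98602954]
[-0.40524479 -0.05530499 -0.59016823]
[ 0.65628673 -0.13062501  0.07968622] [-0.70499188  0.00665547  0.00625424  0.70915657]
```

```bash
python3 -m handwheel '[{"dx":-1,"dy":-2,"dz":2,"turn":0},{"dx":-3,"dy":-4,"dz":6,"turn":0},{"dx":-5,"dy":-4,"dz":10,"turn":0},{"dx":-6,"dy":-4,"dz":12,"turn":0},{"dx":-6,"dy":-4,"dz":12,"turn":0}]' 4
python3 -m handwheel '[{"dx":-1,"dy":0,"dz":3,"turn":0},{"dx":-3,"dy":0,"dz":7,"turn":0},{"dx":-5,"dy":0,"dz":11,"turn":0},{"dx":-6,"dy":0,"dz":13,"turn":0},{"dx":-6,"dy":0,"dz":13,"turn":0}]' 4
python3 -m handwheel '[{"dx":-1,"dy":0,"dz":3,"turn":0},{"dx":-2,"dy":0,"dz":7,"turn":0},{"dx":-3.9,"dy":0,"dz":11.3,"turn":0},{"dx":-3.9,"dy":0,"dz":11.3,"turn":0},{"dx":-3.9,"dy":0,"dz":11.3,"turn":0}]' 4
python3 - <<'E'
from h import *
import cv2
s=get_state();print(s["position"],s["tool_rot"],s["clock"],s["ft_force"])
im=snapshot("side")[120:320,140:440,::-1]
cv2.imwrite("pics/s6.png",cv2.resize(im,None,fx=2.5,fy=2.5))
E
```

```text
clock: 14.4
position: [0.5957, -0.0081, 0.1215]
tool_rot: [-0.705, 0.006, 0.008, 0.709]
ft_force: [0.9, -0.4, -1.8]
finger_gap: 0.0594
clock: 14.9
position: [0.5345, 0.1235, 0.1232]
tool_rot: [-0.705, 0.005, 0.009, 0.709]
ft_force: [0.7, -0.2, -1.6]
finger_gap: 0.0593
clock: 15.4
position: [0.4956, 0.2359, 0.1246]
tool_rot: [-0.705, 0.004, 0.009, 0.709]
ft_force: [0.2, -0.9, -1.8]
finger_gap: 0.0594
[0.49561865 0.23593412 0.12459422] [-0.7050422   0.00425625  0.00929873  0.70909161] 15.4 [ 0.24200694 -0.91138424 -1.84099944]
```

View pics/s6.png

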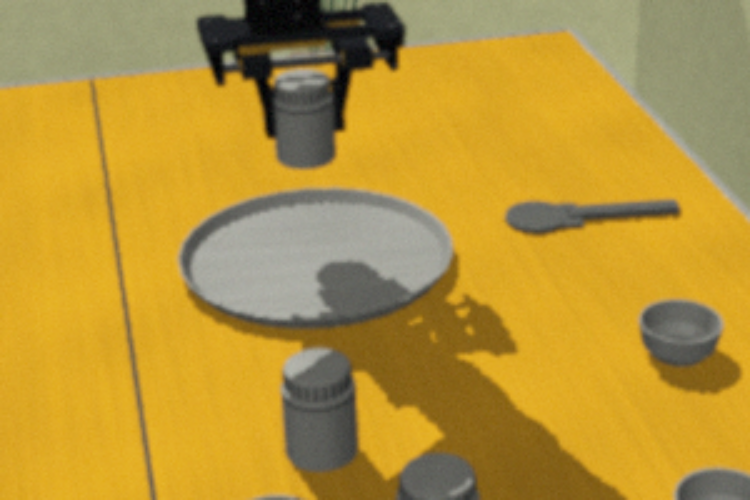

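Run:
```python
from h import *
for u,v in((318,188),(318,325),(180,256),(455,256)): print(ray("side",140+u/2.5,120+v/2.5,.016))
```

```text
[0.5206 0.3179]
[0.4691 0.0418]
[0.3609 0.2058]
[0.6237 0.1335]
```

```bash
python3 -m handwheel '[{"dx":0,"dy":2,"dz":-0.4,"turn":0},{"dx":0.1,"dy":4,"dz":-0.4,"turn":0},{"dx":0.2,"dy":6,"dz":-0.4,"turn":0},{"dx":0.2,"dy":7,"dz":-0.4,"turn":0},{"dx":0.2,"dy":7,"dz":-0.4,"turn":0}]' 4
python3 -m handwheel '[{"dx":0,"dy":1,"dz":0,"turn":0},{"dx":0,"dy":1.5,"dz":0,"turn":0},{"dx":0,"dy":1.8,"dz":0,"turn":0},{"dx":0,"dy":2,"dz":0,"turn":0},{"dx":0,"dy":2,"dz":0,"turn":0}]' 4
python3 -c "
from h import *
s=get_state();print(s['position'],s['tool_rot'],s['ft_force'])"
```

```text
clock: 15.95
position: [0.496, 0.2298, 0.0528]
tool_rot: [-0.705, 0.007, 0.009, 0.709]
ft_force: [-0.8, 0.1, -1.3]
finger_gap: 0.0596
clock: 16.45
position: [0.4959, 0.2301, 0.0334]
tool_rot: [-0.705, 0.006, 0.009, 0.709]
ft_force: [-0.8, 0.2, -0.8]
finger_gap: 0.0593
[0.49591664 0.23010271 0.03342789] [-0.7054335   0.00626633  0.00901104  0.70869113] [-0.78768712  0.16405926 -0.75854742]
```

```bash
python3 -m handwheel '[{"dx":0,"dy":0,"dz":0,"turn":0},{"dx":0,"dy":0,"dz":0,"turn":0},{"dx":0,"dy":0,"dz":0,"turn":0},{"dx":0,"dy":0,"dz":0,"turn":0},{"dx":0,"dy":0,"dz":0,"turn":0}]' 8.7
python3 -m handwheel '[{"dx":0,"dy":-2,"dz":0,"turn":0},{"dx":-0.1,"dy":-6,"dz":0,"turn":0},{"dx":-0.2,"dy":-9.5,"dz":0,"turn":0},{"dx":-0.2,"dy":-9.5,"dz":0,"turn":0},{"dx":-0.2,"dy":-9.5,"dz":0,"turn":0}]' 8.7
python3 -m handwheel '[{"dx":0,"dy":0,"dz":-4.5,"turn":0},{"dx":0,"dy":0,"dz":-9,"turn":0},{"dx":0,"dy":0,"dz":-13.5,"turn":0},{"dx":0,"dy":0,"dz":-17,"turn":0},{"dx":0,"dy":0,"dz":-17,"turn":0}]' 8.7
python3 -m handwheel '[{"dx":0,"dy":0,"dz":-4.5,"turn":0},{"dx":0,"dy":0,"dz":-9,"turn":0},{"dx":0,"dy":0,"dz":-13.5,"turn":0},{"dx":0,"dy":0,"dz":-17,"turn":0},{"dx":0,"dy":0,"dz":-17,"turn":0}]' 8.7
python3 -m handwheel '[{"dx":0,"dy":0,"dz":-4.5,"turn":0},{"dx":0,"dy":0,"dz":-9,"turn":0},{"dx":0,"dy":0,"dz":-13.5,"turn":0},{"dx":0,"dy":0,"dz":-16,"turn":0},{"dx":0,"dy":0,"dz":-16,"turn":0}]' 8.7
python3 -c "
from h import *
s=get_state();print(s['position'],s['tool_rot'],s['ft_force'])"
```

```text
clock: 16.95
position: [0.496, 0.2302, 0.0335]
tool_rot: [-0.705, 0.006, 0.009, 0.709]
ft_force: [-0.4, 0.1, -0.6]
finger_gap: 0.0849
clock: 17.45
position: [0.4968, 0.2299, 0.1296]
tool_rot: [-0.705, 0.005, 0.008, 0.709]
ft_force: [0.5, -0.4, -1.8]
finger_gap: 0.0873
clock: 17.95
position: [0.4961, 0.0563, 0.1267]
tool_rot: [-0.706, 0.008, 0.008, 0.709]
ft_force: [0.8, 0.5, -0.1]
finger_gap: 0.0868
clock: 18.45
position: [0.4954, -0.1165, 0.1246]
tool_rot: [-0.706, 0.01, 0.007, 0.708]
ft_force: [0.8, 0.3, -0.4]
finger_gap: 0.0872
clock: 18.95
position: [0.4944, -0.278, 0.1227]
tool_rot: [-0.705, 0.011, 0.007, 0.709]
ft_force: [0.3, 0.3, -0.5]
finger_gap: 0.0869
[ 0.49437812 -0.27796105  0.12267262] [-0.70540463  0.01144698  0.00650278  0.70868257] [ 0.29600712  0.32209745 -0.52298696]
```

```bash
python3 -m handwheel '[{"dx":0.3,"dy":0,"dz":-0.4,"turn":0},{"dx":0.4,"dy":3,"dz":-0.4,"turn":0},{"dx":0.4,"dy":5,"dz":-0.4,"turn":0},{"dx":0.4,"dy":5,"dz":-0.4,"turn":0},{"dx":0.4,"dy":5,"dz":-0.4,"turn":0}]' 8.7
python3 -m handwheel '[{"dx":0,"dy":2,"dz":0,"turn":0},{"dx":0.1,"dy":4.5,"dz":0,"turn":0},{"dx":0.1,"dy":4.5,"dz":0,"turn":0},{"dx":0.1,"dy":4.5,"dz":0,"turn":0},{"dx":0.1,"dy":4.5,"dz":0,"turn":0}]' 8.7
python3 -m handwheel '[{"dx":0,"dy":0,"dz":0,"turn":0},{"dx":0,"dy":0,"dz":0,"turn":0},{"dx":0,"dy":0,"dz":0,"turn":0},{"dx":0,"dy":0,"dz":0,"turn":0},{"dx":0,"dy":0,"dz":0,"turn":0}]' 4
python3 -m handwheel '[{"dx":0,"dy":-1,"dz":0,"turn":0},{"dx":0,"dy":-4,"dz":0,"turn":0},{"dx":0,"dy":-7,"dz":0,"turn":0},{"dx":0,"dy":-10,"dz":0,"turn":0},{"dx":0,"dy":-10,"dz":0,"turn":0}]' 4
python3 -m handwheel '[{"dx":0,"dy":0,"dz":0,"turn":0},{"dx":0,"dy":0,"dz":0,"turn":0},{"dx":0,"dy":0,"dz":0,"turn":0},{"dx":0,"dy":0,"dz":0,"turn":0},{"dx":0,"dy":0,"dz":0,"turn":0}]' 4
python3 -c "
from h import *
s=get_state();print(s['position'],s['tool_rot'],s['ft_force'])"
```

```text
clock: 19.45
position: [0.4971, -0.2801, 0.0721]
tool_rot: [-0.705, 0.011, 0.008, 0.709]
ft_force: [-0.4, 0.3, 0.7]
finger_gap: 0.0871
clock: 19.95
position: [0.4983, -0.2805, 0.0292]
tool_rot: [-0.706, 0.01, 0.007, 0.709]
ft_force: [0.1, -0.9, -0.0]
finger_gap: 0.0865
clock: 20.45
position: [0.4981, -0.2806, 0.0294]
tool_rot: [-0.706, 0.011, 0.007, 0.709]
ft_force: [-2.1, 1.6, 2.2]
finger_gap: 0.0595
clock: 20.95
position: [0.5035, -0.283, 0.135]
tool_rot: [0.708, -0.008, -0.004, -0.707]
ft_force: [0.6, 0.0, -1.3]
finger_gap: 0.0591
clock: 21.45
position: [0.503, -0.2826, 0.1339]
tool_rot: [0.707, -0.008, -0.005, -0.707]
ft_force: [-0.2, 1.1, -2.7]
finger_gap: 0.0592
[ 0.50301304 -0.2826374   0.13393939] [ 0.70711354 -0.00837498 -0.00474512 -0.7070345 ] [-0.19550025  1.06607065 -2.70316767]
```

```bash
python3 -m handwheel '[{"dx":0.5,"dy":0,"dz":4,"turn":0},{"dx":1,"dy":0,"dz":8,"turn":0},{"dx":1,"dy":0,"dz":12,"turn":0},{"dx":1,"dy":0,"dz":14.2,"turn":0},{"dx":1,"dy":0,"dz":14.2,"turn":0}]' 4
python3 -m handwheel '[{"dx":0,"dy":0,"dz":4,"turn":0},{"dx":0,"dy":0,"dz":8,"turn":0},{"dx":0,"dy":0,"dz":12,"turn":0},{"dx":0,"dy":0,"dz":14.2,"turn":0},{"dx":0,"dy":0,"dz":14.2,"turn":0}]' 4
python3 -m handwheel '[{"dx":-0.5,"dy":0,"dz":4,"turn":0},{"dx":-1,"dy":0,"dz":8,"turn":0},{"dx":-1.5,"dy":0,"dz":12,"turn":0},{"dx":-1.5,"dy":0,"dz":14,"turn":0},{"dx":-1.5,"dy":0,"dz":14,"turn":0}]' 4
python3 - <<'E'
from h import *
import cv2
s=get_state();print(s["position"],s["tool_rot"],s["clock"],s["ft_force"])
im=snapshot("side")[120:320,140:440,::-1]
cv2.imwrite("pics/s7.png",cv2.resize(im,None,fx=2.5,fy=2.5))
E
```

```text
clock: 21.95
position: [0.5134, -0.1377, 0.1332]
tool_rot: [-0.707, 0.008, 0.006, 0.707]
ft_force: [-0.7, -0.7, -1.3]
finger_gap: 0.0589
clock: 22.45
position: [0.5135, 0.0061, 0.1331]
tool_rot: [-0.706, 0.007, 0.007, 0.708]
ft_force: [0.2, -1.0, -1.8]
finger_gap: 0.0595
clock: 22.95
position: [0.4987, 0.1471, 0.1336]
tool_rot: [-0.706, 0.006, 0.008, 0.708]
ft_force: [0.6, -1.1, -1.8]
finger_gap: 0.0596
[0.49867218 0.14713031 0.1336094 ] [-0.70643518  0.00581231  0.00810097  0.70770752] 22.95 [ 0.6230643  -1.09949689 -1.7924914 ]
```

View pics/s7.png

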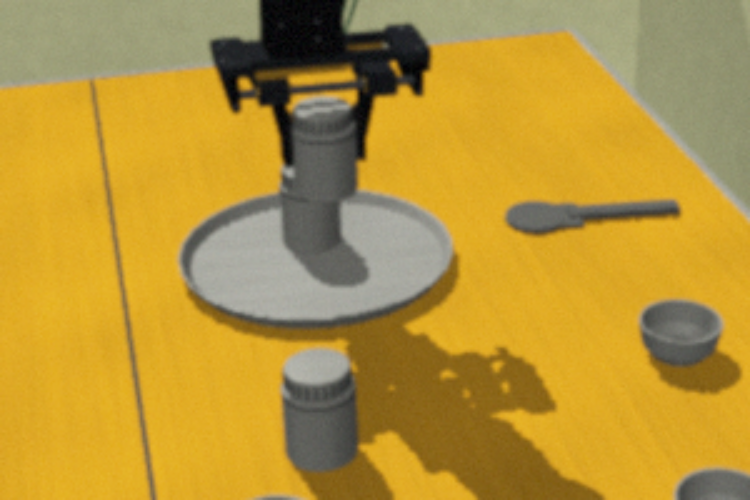

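```bash
python3 -m handwheel '[{"dx":0,"dy":2,"dz":-0.6,"turn":0},{"dx":0.1,"dy":4,"dz":-0.6,"turn":0},{"dx":0.2,"dy":6,"dz":-0.6,"turn":0},{"dx":0.2,"dy":7.5,"dz":-0.6,"turn":0},{"dx":0.2,"dy":7.5,"dz":-0.6,"turn":0}]' 4
python3 -m handwheel '[{"dx":0,"dy":0.8,"dz":0,"turn":0},{"dx":0,"dy":1.5,"dz":0,"turn":0},{"dx":0,"dy":2,"dz":0,"turn":0},{"dx":0,"dy":2,"dz":0,"turn":0},{"dx":0,"dy":2,"dz":0,"turn":0}]' 4
python3 -c "
from h import *
s=get_state();print(s['position'],s['tool_rot'],s['ft_force'])"
```

```text
clock: 23.5
position: [0.4975, 0.1381, 0.056]
tool_rot: [0.707, -0.008, -0.009, -0.707]
ft_force: [0.3, 0.4, -1.7]
finger_gap: 0.0593
clock: 24.0
position: [0.4972, 0.1382, 0.0363]
tool_rot: [0.707, -0.008, -0.009, -0.707]
ft_force: [-0.1, 0.2, -0.8]
finger_gap: 0.0591
[0.49722064 0.13823145 0.03626515] [ 0.70707383 -0.00820175 -0.00900011 -0.70703488] [-0.06204831  0.24251728 -0.81298628]
```

```bash
python3 -m handwheel '[{"dx":0,"dy":0.1,"dz":0,"turn":0},{"dx":0,"dy":0.2,"dz":0,"turn":0},{"dx":0,"dy":0.3,"dz":0,"turn":0},{"dx":0,"dy":0.3,"dz":0,"turn":0},{"dx":0,"dy":0.3,"dz":0,"turn":0}]' 4
python3 -m handwheel '[{"dx":0,"dy":0,"dz":0,"turn":0},{"dx":0,"dy":0,"dz":0,"turn":0},{"dx":0,"dy":0,"dz":0,"turn":0},{"dx":0,"dy":0,"dz":0,"turn":0},{"dx":0,"dy":0,"dz":0,"turn":0}]' 8.7
python3 -m handwheel '[{"dx":0,"dy":-2,"dz":0,"turn":0},{"dx":-0.1,"dy":-6,"dz":0,"turn":0},{"dx":-0.2,"dy":-9.5,"dz":0,"turn":0},{"dx":-0.2,"dy":-9.5,"dz":0,"turn":0},{"dx":-0.2,"dy":-9.5,"dz":0,"turn":0}]' 8.7
python3 -m handwheel '[{"dx":-1,"dy":0,"dz":-3.5,"turn":0},{"dx":-2,"dy":0,"dz":-7,"turn":0},{"dx":-2.9,"dy":0,"dz":-11,"turn":0},{"dx":-2.9,"dy":0,"dz":-13,"turn":0},{"dx":-2.9,"dy":0,"dz":-13,"turn":0}]' 8.7
python3 -m handwheel '[{"dx":-1,"dy":0,"dz":-3.5,"turn":0},{"dx":-2,"dy":0,"dz":-7,"turn":0},{"dx":-2.8,"dy":0,"dz":-11,"turn":0},{"dx":-2.8,"dy":0,"dz":-12.5,"turn":0},{"dx":-2.8,"dy":0,"dz":-12.5,"turn":0}]' 8.7
python3 -c "
from h import *
s=get_state();print(s['position'],s['tool_rot'],s['ft_force'])"
```

```text
clock: 24.5
position: [0.4974, 0.1383, 0.0334]
tool_rot: [-0.707, 0.008, 0.009, 0.707]
ft_force: [0.3, -0.9, 0.0]
finger_gap: 0.059
clock: 25.0
position: [0.4974, 0.1383, 0.0335]
tool_rot: [-0.707, 0.008, 0.009, 0.707]
ft_force: [-0.6, 0.5, 0.0]
finger_gap: 0.0853
clock: 25.5
position: [0.4984, 0.1384, 0.1295]
tool_rot: [-0.707, 0.007, 0.008, 0.707]
ft_force: [0.7, 0.3, -1.2]
finger_gap: 0.0872
clock: 26.0
position: [0.4682, 0.0064, 0.1284]
tool_rot: [-0.707, 0.009, 0.008, 0.707]
ft_force: [0.6, 0.2, -0.1]
finger_gap: 0.0871
clock: 26.5
position: [0.4394, -0.1192, 0.128]
tool_rot: [-0.707, 0.011, 0.007, 0.707]
ft_force: [-0.5, 0.2, 0.2]
finger_gap: 0.0874
[ 0.43940576 -0.11922476  0.12798327] [-0.70671156  0.01077072  0.0074653   0.7073804 ] [-0.46426291  0.20280175  0.16868273]
```

```bash
python3 -m handwheel '[{"dx":0,"dy":2,"dz":0,"turn":0},{"dx":0.1,"dy":4,"dz":0,"turn":0},{"dx":0.2,"dy":5,"dz":0,"turn":0},{"dx":0.2,"dy":5,"dz":0,"turn":0},{"dx":0.2,"dy":5,"dz":0,"turn":0}]' 8.7
python3 -m handwheel '[{"dx":0,"dy":2,"dz":0,"turn":0},{"dx":0.1,"dy":4,"dz":0,"turn":0},{"dx":0.1,"dy":5,"dz":0,"turn":0},{"dx":0.1,"dy":5,"dz":0,"turn":0},{"dx":0.1,"dy":5,"dz":0,"turn":0}]' 8.7
python3 -m handwheel '[{"dx":0,"dy":0,"dz":0,"turn":0},{"dx":0,"dy":0,"dz":0,"turn":0},{"dx":0,"dy":0,"dz":0,"turn":0},{"dx":0,"dy":0,"dz":0,"turn":0},{"dx":0,"dy":0,"dz":0,"turn":0}]' 4
python3 -m handwheel '[{"dx":0,"dy":-1,"dz":0,"turn":0},{"dx":0,"dy":-3,"dz":0,"turn":0},{"dx":0,"dy":-5,"dz":0,"turn":0},{"dx":0,"dy":-5,"dz":0,"turn":0},{"dx":0,"dy":-5,"dz":0,"turn":0}]' 4
python3 -m handwheel '[{"dx":0,"dy":-1,"dz":0,"turn":0},{"dx":0,"dy":-3,"dz":0,"turn":0},{"dx":0,"dy":-5,"dz":0,"turn":0},{"dx":0,"dy":-5,"dz":0,"turn":0},{"dx":0,"dy":-5,"dz":0,"turn":0}]' 4
python3 -m handwheel '[{"dx":0,"dy":-1,"dz":0,"turn":0},{"dx":0,"dy":-3,"dz":0,"turn":0},{"dx":0,"dy":-5,"dz":0,"turn":0},{"dx":0,"dy":-5,"dz":0,"turn":0},{"dx":0,"dy":-5,"dz":0,"turn":0}]' 4
python3 -m handwheel '[{"dx":0,"dy":-1,"dz":0,"turn":0},{"dx":0,"dy":-3,"dz":0,"turn":0},{"dx":0,"dy":-5,"dz":0,"turn":0},{"dx":0,"dy":-5,"dz":0,"turn":0},{"dx":0,"dy":-5,"dz":0,"turn":0}]' 4
python3 - <<'E'
from h import *
import cv2
s=get_state();print(s["position"],s["tool_rot"],s["clock"],s["ft_force"])
cv2.imwrite("pics/s8.png",snapshot("side")[:,:,::-1])
E
```

```text
clock: 27.0
position: [0.4403, -0.1184, 0.078]
tool_rot: [-0.707, 0.011, 0.008, 0.708]
ft_force: [-0.1, -0.7, 0.1]
finger_gap: 0.0871
clock: 27.5
position: [0.4406, -0.1185, 0.0288]
tool_rot: [-0.707, 0.01, 0.008, 0.707]
ft_force: [0.4, -0.2, -0.0]
finger_gap: 0.0873
clock: 28.0
position: [0.4404, -0.1185, 0.0291]
tool_rot: [-0.707, 0.01, 0.008, 0.707]
ft_force: [-3.1, 0.1, 3.7]
finger_gap: 0.0592
clock: 28.5
position: [0.4418, -0.1186, 0.079]
tool_rot: [-0.707, 0.01, 0.008, 0.707]
ft_force: [0.4, 0.5, -3.9]
finger_gap: 0.0593
clock: 29.0
position: [0.4428, -0.1186, 0.1285]
tool_rot: [-0.707, 0.01, 0.008, 0.707]
ft_force: [-0.4, -0.3, -4.2]
finger_gap: 0.0594
clock: 29.5
position: [0.4438, -0.1185, 0.1778]
tool_rot: [-0.707, 0.01, 0.008, 0.707]
ft_force: [0.0, 0.0, -4.0]
finger_gap: 0.0592
clock: 30.0
position: [0.4449, -0.1185, 0.2271]
tool_rot: [-0.707, 0.011, 0.008, 0.707]
ft_force: [0.4, -0.1, -4.1]
finger_gap: 0.0592
[ 0.44492367 -0.11846069  0.22713137] [-0.70659719  0.01062379  0.0080806   0.70749011] 30.0 [ 0.36464739 -0.11303137 -4.09863342]
```

View pics/s8.png

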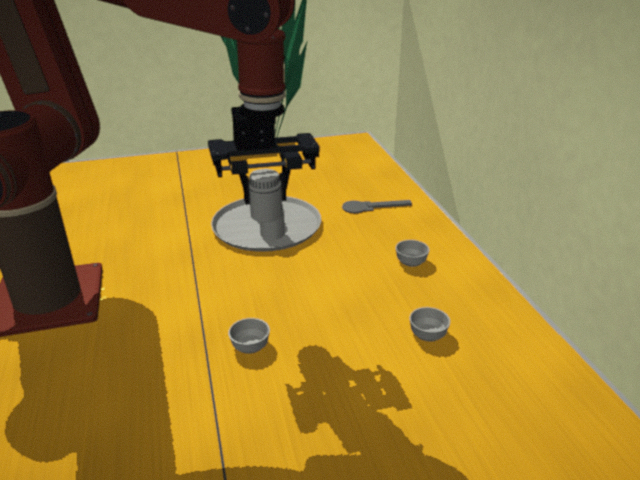

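```bash
python3 -m handwheel '[{"dx":0,"dy":-0.2,"dz":0,"turn":0},{"dx":0,"dy":-0.2,"dz":0,"turn":0},{"dx":0,"dy":-0.2,"dz":0,"turn":0},{"dx":0,"dy":-0.2,"dz":0,"turn":0},{"dx":0,"dy":-0.2,"dz":0,"turn":0}]' 4
python3 - <<'E'
from h import *
import cv2
cv2.imwrite("pics/s9.png",snapshot("scene")[:,:,::-1])
s=get_state();print(s["position"],s["joint_velocities"].round(3),s["ft_force"])
E
```

```text
clock: 30.55
position: [0.4445, -0.1182, 0.2283]
tool_rot: [-0.706, 0.011, 0.009, 0.708]
ft_force: [-0.6, 0.5, -4.4]
finger_gap: 0.0588
[ 0.44449468 -0.11821456  0.22837079] [-0.    -0.002 -0.001  0.    -0.001  0.002] [ 0.49244218 -1.1210366  -3.16515848]
```

View pics/s9.png

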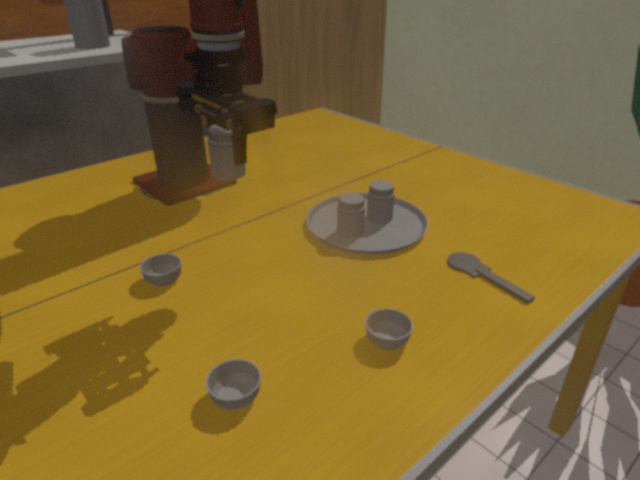

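Two dabbas stand upright at (351,217) and (381,203), both on the flat of the thali. The thali, katoris and scoop show at the same pixels as at the start, and the third dabba is held up.

```bash
python3 -c "
from station import *
print(finish_job())"
```

```text
the job is handed in; nothing more can be done
None
```

The job is done and handed in at about 30.6 s, with no verdict reported. The heaviest dabba is held up in the gripper and the two lighter ones stand on the thali.

- **Weighing:** I lifted all three before placing any. The one first standing near (0.44, -0.12) pulled about 3.6 N, the other two only about 1.3 N and 1.7 N. The force readings scatter by up to 1 N, but the heavy one read 3–4 N again on the final lift.
- **Thali:** the last scene picture shows the two lighter dabbas upright on its flat floor, set down roughly 45–50 mm from its centre. It was at the same pixels as at the start.
- **Held dabba:** its underside is about 0.20 m above the table, gripped at 59 mm with the arm still. The tool ended tilted about 1.5°, but that tilt was there before the grasp, so the dabba should hang upright; in the last pictures it looks so.
- **Bystanders:** the three katoris and the scoop look unmoved in both camera views.

No checks failed. The two fixed cameras disagreed by 5–15 mm on some positions at the start. I settled the dabba positions with closer wrist-camera views; the thali centre is an average of the views.

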